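# Turn a spare cooling fan's rotor round with a fingertip to test its bearing

### The arm

A 7-joint arm with a two-finger parallel gripper is mounted at the origin on a cart in front of the work surface, level with it; the furniture and walls round the work are solid. World frame = base frame: x ahead of the robot, y to its left, z up, the work surface at z = 0. Lengths are in m, angles in rad, forces in N, time in s.
With the tool pointing down it reaches from about 0.425 to 0.925 m from the base axis. Payload 6.8 kg.
Tool frame: the origin (TCP) lies at the centre of the arm's flange, where the gripper is bolted on; the fingertips stand 173 mm ahead of it and the grasp point (between the pads) lies 155 mm ahead of it; z points along the fingers, y is the line along which they close (so a half turn about z gives the same grasp; the last joint's range is limited). The gripper opens to 85 mm and grips with 20 to 120 N. Pads are 22 mm wide; open, the fingers measure 114 mm over their backs; the gripper's body (76 mm by 85 mm) begins 54 mm behind the grasp point. The pads swing forward as they close: fully open they stand 13 mm farther back than shut.
Start: joints at [1.023, 0.477, 0.022, 1.555, -0.011, 1.109, -0.083], TCP at [0.287, -0.611, 0.405] pointing down, gripper open.
Joint ranges: [-2.96, 2.96], [-0.34, 2.1], [-1.41, 1.46], [0.24, 2.44], [-1.37, 4.51], [0.17, 1.92], [-2.96, 2.96]. Speed limits (rad/s): [2.39, 2.39, 3.14, 3.14, 3.14, 3.14, 3.14].

### API

Orientations are given as a 3x3 rotation matrix whose columns are the frame's x, y, z axes.
In Python, from workcell import monitor, eyes, bot gives the robot as it stands.
- The arm moves only by the tool jog_arm, never from a script. Its argument "motion" is a list that holds one entry, the list of rows, each a list of 5 numbers: the opening, from 0 (shut) to 1 (fully open), then the shift along the tool's x, y, z in cm, then the turn about the tool's z in degrees. A call has 1 to 10 rows; each row shifts and turns the commanded pose from where the row before left it, along the tool's axes as they then stand; what a row does not reach is not made up. A row lasts 1/10 s, in which the tool goes at most 50 mm and 8.59 degrees, less where a joint would pass 70% of its speed; a pose out of reach is approached as far as the arm can. A call is refused whole if a number of a shift passes 5 or a number of a turn 8.59, either way. A call with a gripper value outside its range is refused whole. The fingers move at their own pace and stop on an object; "newtons" is the grip in N (left out, the last holds). Time passes only in rows, so rows that do not move let the fingers close. It gives the time, the measured TCP pose, the force, the opening and the grip force at its end, in the units of the state.
- monitor.sense(): the state, without advancing time (a new reading comes with each control period).
- eyes.get_image(name): name is "scene" or "top"; returns the picture (480x640x3 uint8, red, green, blue); there is no depth.
- eyes.camera_params(name): a dict with "K" (3x3 intrinsics, pixels), "cam_to_world" (4x4, takes a point from camera to world coordinates). Camera axes: x right, y down, z forward; pixel columns grow to the right and rows downward; lengths in m; the calibration is good to about 2 mm. A picture is of the moment at which its call begins. camera_params takes no time and is no camera call.
- bot.job_done(): hands the job in; it is judged then, once.
The state is a dict: "time": time; "joints": joint angles; "joint_velocities": joint speeds; "tau": joint torques, N m; "position": TCP position; "eef_rot": TCP orientation; "force": force on the tool from outside, world axes, zero at the start; "ft_torque": the same for the moment, N m; "opening": finger opening in m; "gripper_force": force on a finger pad.
Only numpy, scipy, OpenCV 4.12 (cv2) and the standard library are available. Lean on these libraries where they do the work, as an engineer would, in place of code of your own. Each camera call takes 0.05 s, during which the arm holds its last target. There are 200 camera calls.

### The job

Test the bearing of the spare fan lying on the bench before it is fitted: set the fingertips lightly on its blades beside the hub and follow their circle anticlockwise (seen from above), so that the rotor is pushed round through one full turn, gently and without flicking it. Nothing is gripped or lifted: leave the fan lying where it is and the things round it alone, and take the hand clear when the turn is done.

Things in the scene. Friction and masses are not known exactly. Their poses are not given: they have to be found in the camera images.
- fan: loose black cooling fan, about 0.35 kg, lying flat: square frame 120 x 120 mm, 25 mm high, cut corners, round opening of radius 57 mm, short red and black lead at one edge. Origin on the bench, z up. The frame's centre, with the rotor's vertical axis, lies 27.7 mm from the origin along the fan's own +y; the lead leaves the -y edge.
- fan_hub (a point): centre of the flat top of the rotor's hub, on the rotor's axis, 22 mm above the bench; hub radius 19 mm. Seven pitched black blades reach from the hub to radius 54 mm. The ring open to fingertips, inside the frame, runs from radius 19 to 57 mm; its middle is at 38 mm.
- fan_rotor (a joint): angle of the rotor in its frame (rad), growing anticlockwise seen from above, without stops; it counts on past a turn and starts between -0.4 and 0.4. It turns lightly (under 0.02 N m) and stops at once when let go.
- screwdriver_yellow: loose screwdriver with a yellow handle, 164 mm long, 23 mm thick, a bystander; origin under its middle
- marker: loose marker pen, 135 mm long, 17 mm thick, a bystander; origin under its middle
- tape: loose black roll of tape, 50 mm across, 19 mm high, a bystander; origin under its middle
- heatsink: loose white aluminium heat-sink block, 25 x 40 x 20 mm, a bystander; origin under its middle
- blade_edge (a point): top of one blade's raised edge, 38 mm from the rotor's axis, turning with the rotor. The seven raised edges are alike, 51.4 degrees apart. Going anticlockwise from a raised edge the blade slopes down by 14 mm, until it passes under the next raised edge: fingertips that move anticlockwise with their ends about 3 mm below the edges push one ahead of them; deeper, they wedge.

How it is judged:
By the outcome, as a careful person would: the job done as asked, in the order asked, and still so for the second after the job is handed in, with the robot touching nothing.
It also fails if it takes over 64 s, if anything falls off the work surface, if the arm or the gripper's body presses on something with over 40 N, if the wrist force passes 120 N, or if a joint passes its speed limit or range.

## Working session

There is one attempt and no reset: what is moved stays moved. The work goes in short steps, Python scripts to look and compute and a tool call to move; the robot and the scene stay as the last step left them, time stands still between calls to the robot, and variables do not carry over. Pictures are saved under pics/ and viewed, at most 10 in all, crops included, and the job is handed in when it is done.

Besides the shell and the picture viewer there is one more tool, called after "Request:" as name([rows], argument=value, ...), one row to a line, values as JSON. jog_arm: Moves the arm, as the interface text tells. Its arguments: {"type":"object","properties":{"motion":{"type":"array"},"newtons":{"type":"number"}},"required":["motion"]}

```bash
mkdir -p pics; python3 - <<'E'
from workcell import monitor, eyes, bot
import cv2,numpy as np
np.set_printoptions(precision=4,suppress=True)
for n in ("top","scene"):
    cv2.imwrite(f"pics/{n}0.png",eyes.get_image(n)[:,:,::-1]); p=eyes.camera_params(n); print(n,p["K"],p["cam_to_world"])
s=monitor.sense()
print(s["time"],s["position"],s["eef_rot"],s["opening"],s["force"])
E
```

```text
top [[527.0943   0.     318.3214]
 [  0.     527.0943 246.6141]
 [  0.       0.       1.    ]] [[-0.0262 -0.993   0.1148  0.4446]
 [-0.9997  0.0264  0.0002  0.192 ]
 [-0.0033 -0.1147 -0.9934  0.8881]
 [ 0.      0.      0.      1.    ]]
scene [[580.8175   0.     318.5117]
 [  0.     580.8175 240.9635]
 [  0.       0.       1.    ]] [[-0.7681 -0.4577  0.4479  0.1315]
 [-0.6403  0.5534 -0.5327  0.6605]
 [-0.0041 -0.6959 -0.7181  0.7293]
 [ 0.      0.      0.      1.    ]]
0.1 [ 0.2873 -0.6105  0.4038] [[ 0.9048  0.4258 -0.0008]
 [ 0.4258 -0.9048  0.0014]
 [-0.0001 -0.0016 -1.    ]] 0.08564402130707863 [ 0.1825 -0.6348 -0.0814]
```

View pics/top0.png

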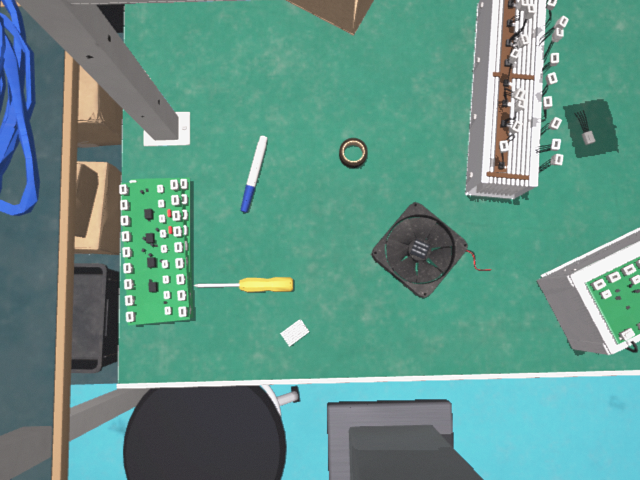

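View pics/scene0.png

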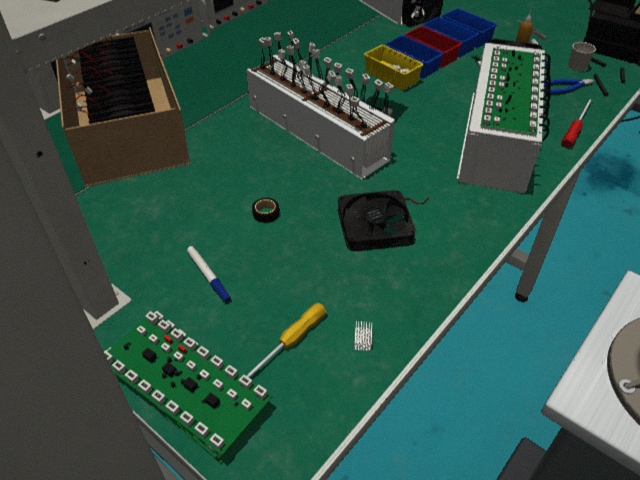

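The top view shows the fan centred near (420,250) with its lead at (480,265), the tape at (353,152), the heatsink at (295,332) and the box corner at (545,280). In the scene view the fan hub is near (376,215).

```bash
cat > h.py <<'E'
import numpy as np,cv2
from workcell import eyes
np.set_printoptions(precision=4,suppress=True)
def proj(n,P):
    p=eyes.camera_params(n);T=np.linalg.inv(p["cam_to_world"]);c=np.atleast_2d(P)@T[:3,:3].T+T[:3,3]
    u=c@p["K"].T; return u[:,:2]/u[:,2:]
def ray(n,uv,z):
    p=eyes.camera_params(n);M=p["cam_to_world"];d=M[:3,:3]@np.linalg.solve(p["K"],[*uv,1]);return M[:3,3]+d*(z-M[2,3])/d[2]
def rect(n,im,c,z,half,px):
    # output: image right = -y, up = +x (seen from above)
    g=np.array([[half,half],[half,-half],[-half,-half],[-half,half]])
    src=np.float32(proj(n,np.c_[g+c,np.full(4,z)])); dst=np.float32([[0,0],[px,0],[px,px],[0,px]])
    return cv2.warpPerspective(im,cv2.getPerspectiveTransform(src,dst),(px,px),flags=cv2.INTER_CUBIC)
E
python3 - <<'E'
from h import *
c=ray("top",(420,250),.024)[:2]; print(c)
for q in [(417,203),(467,245),(422,298),(373,250)]: print(ray("top",q,.025))
print(ray("scene",(376,215),.022), ray("top",(490,270),.003))
for n in("top","scene"):
    im=cv2.imread(f"pics/{n}0.png"); r=rect(n,im,c,.024,.075,400)
    r=cv2.convertScaleAbs(255*(r/255.)**.5)
    cv2.imwrite(f"pics/r_{n}.png",r)
a=np.hstack([cv2.imread(f"pics/r_{n}.png") for n in("top","scene")]);
for k in range(0,800,53): cv2.line(a,(k,0),(k,6),(0,255,255),1)
cv2.imwrite("pics/r.png",a)
E
```

```text
[0.5343 0.0249]
[0.6129 0.0262 0.025 ]
[ 0.5405 -0.0527  0.025 ]
[0.4556 0.0256 0.025 ]
[0.5363 0.1024 0.025 ]
[0.5352 0.0217 0.022 ] [ 0.4996 -0.095   0.003 ]
```

View pics/r.png

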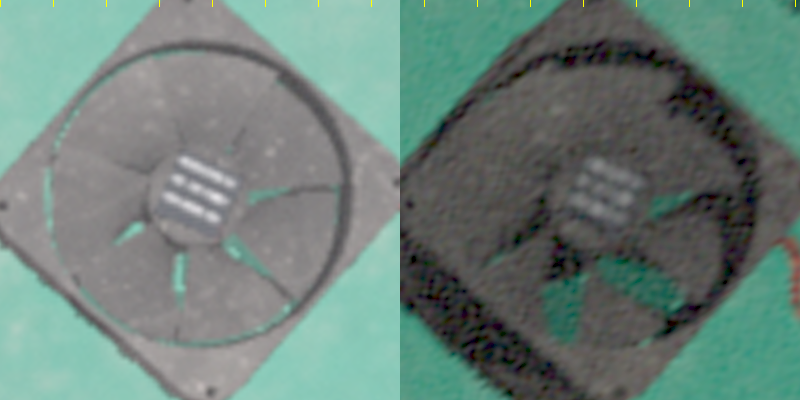

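The rectified views show the fan centre near (0.5355, 0.0255). The raised edges sit at about world angle -84.5° + 51.4°k, and each gap's anticlockwise side is the raised edge. Next I move above the fan with the fingers shut.

Request:
jog_arm([
  [[0, 3.3, -2.9, 0, 0], [0, 3.3, -2.9, 0, 0], [0, 3.3, -2.9, 0, 0], [0, 3.3, -2.9, 0, 0], [0, 3.3, -2.9, 0, 0], [0, 3.3, -2.9, 0, 0], [0, 3.3, -2.9, 0, 0], [0, 3.3, -2.9, 0, 0], [0, 3.3, -2.9, 0, 0], [0, 3.3, -2.9, 0, 0]],
], newtons=20)

```text
time: 1.1
position: [0.4627, -0.2061, 0.4046]
eef_rot: [[0.905, 0.426, -0.0], [0.426, -0.905, -0.0], [-0.0, -0.0, -1.0]]
force: [0.2, -0.4, 0.5]
opening: -0.0001
gripper_force: 0.0
```

Request:
jog_arm([
  [[0, 3.5, -2.8, 0, 0], [0, 3.5, -2.8, 0, 0], [0, 3.5, -2.8, 0, 0], [0, 3.5, -2.8, 0, 0], [0, 3.4, -3, 0, 0], [0, 0, 0, 4, -6.4], [0, 0, 0, 4, -6.4], [0, 0, 0, 4, 0], [0, 0, 0, 0, 0], [0, 0, 0, 0, 0]],
])

```text
time: 2.1
position: [0.5595, -0.0053, 0.2848]
eef_rot: [[0.788, 0.615, -0.001], [0.615, -0.788, 0.0], [-0.001, -0.001, -1.0]]
force: [0.5, 0.3, 0.5]
opening: -0.0002
gripper_force: 0.0
```

```bash
python3 - <<'E'
from h import *
im=eyes.get_image("scene")[:,:,::-1].copy(); cv2.imwrite("pics/s1.png",im)
tip=proj("scene",[.5595,-.0053,.1118])[0];print(tip)
x,y=tip.astype(int); a=im[y-90:y+110,x-100:x+100]
a=cv2.convertScaleAbs(255*(a/255.)**.5)
cv2.imwrite("pics/s1c.png",cv2.resize(a,(600,600),interpolation=cv2.INTER_CUBIC))
E
```

```text
[377.269  161.9893]
```

View pics/s1c.png

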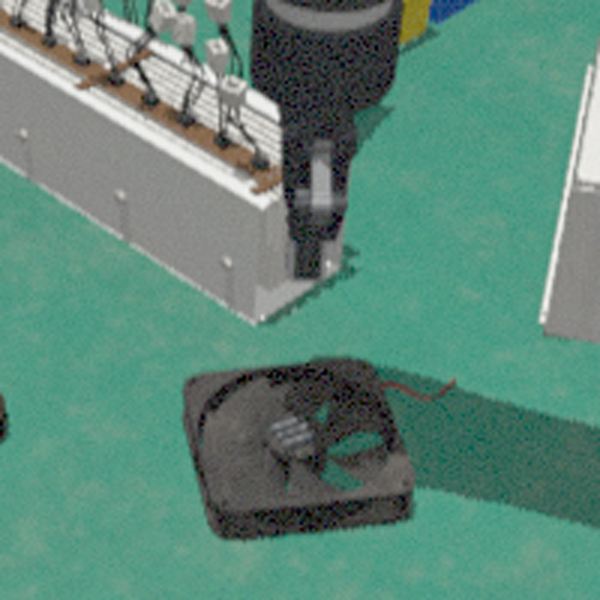

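The scene crop shows the shut fingertips end at about (308,275), close to the predicted (300,270), over the fan. Next is a slow descent.

Request:
jog_arm([
  [[0, 0, 0, 2.5, 0], [0, 0, 0, 2.5, 0], [0, 0, 0, 2, 0], [0, 0, 0, 1, 0], [0, 0, 0, 0.6, 0], [0, 0, 0, 0, 0], [0, 0, 0, 0, 0]],
])

```text
time: 2.85
position: [0.5602, -0.0053, 0.1999]
eef_rot: [[0.788, 0.615, 0.002], [0.615, -0.788, 0.0], [0.002, 0.001, -1.0]]
force: [0.4, -0.3, 0.2]
opening: -0.0001
gripper_force: 0.0
```

Request:
jog_arm([
  [[0, 0, 0, 0.1, 0], [0, 0, 0, 0.1, 0], [0, 0, 0, 0.1, 0], [0, 0, 0, 0.1, 0], [0, 0, 0, 0, 0]],
])

```text
time: 3.35
position: [0.5594, -0.0053, 0.1946]
eef_rot: [[0.788, 0.616, -0.0], [0.616, -0.788, -0.0], [-0.0, -0.0, -1.0]]
force: [-0.8, -0.1, 0.2]
opening: 0.0005
gripper_force: 0.0
```

Request:
jog_arm([
  [[0, 0, 0, 0.1, 0], [0, 0, 0, 0.1, 0], [0, 0, 0, 0.1, 0], [0, 0, 0, 0, 0]],
])

```text
time: 3.75
position: [0.5595, -0.0053, 0.1915]
eef_rot: [[0.788, 0.616, -0.0], [0.616, -0.788, -0.0], [-0.0, -0.0, -1.0]]
force: [0.5, -0.9, -0.0]
opening: -0.0002
gripper_force: 0.0
```

```bash
cat > look.py <<'E'
import sys
from h import *
from workcell import monitor
c=np.array([.5343,.0249]); o=[]
for n in("top","scene"):
    im=eyes.get_image(n)[:,:,::-1].copy(); r=rect(n,im,c,.024,.075,400); o.append(cv2.convertScaleAbs(255*(r/255.)**.5))
cv2.imwrite(sys.argv[1],np.hstack(o)); s=monitor.sense(); print(s["position"],s["force"],s["joints"])
E
python3 look.py pics/l1.png
```

```text
[ 0.5595 -0.0053  0.1917] [-0.3337  0.2444  1.0293] [ 0.1105  0.5945 -0.2727  1.9658  0.2645  0.6153 -1.2425]
```

View pics/l1.png

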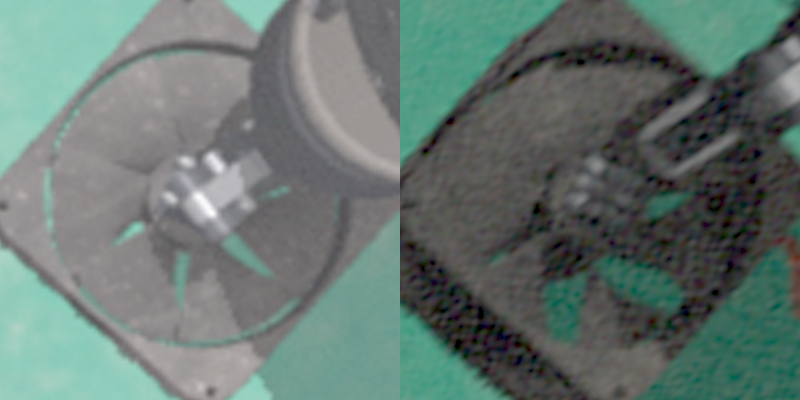

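The hand is over the pocket right of the hub and the rotor has not moved: the bottom gap is still near (180,275). A short probe sweep of 18° at this height comes next.

Request:
jog_arm([
  [[0, 0.204, -0.005, 0, -3], [0, 0.204, -0.005, 0, -3], [0, 0.204, -0.005, 0, -3], [0, 0.204, -0.005, 0, -3], [0, 0.204, -0.005, 0, -3], [0, 0.204, -0.005, 0, -3], [0, 0, 0, 0, 0]],
])

```text
time: 4.55
position: [0.568, 0.0037, 0.1918]
eef_rot: [[0.559, 0.829, 0.0], [0.829, -0.559, 0.0], [0.0, 0.0, -1.0]]
force: [-0.1, -0.1, 0.1]
opening: 0.0002
gripper_force: 0.0
```

```bash
python3 look.py pics/l2.png
```

```text
[0.5679 0.0035 0.1917] [-0.0719  0.2922 -0.6749] [ 0.1554  0.6143 -0.3515  1.9417  0.3374  0.6426 -1.0044]
```

View pics/l2.png

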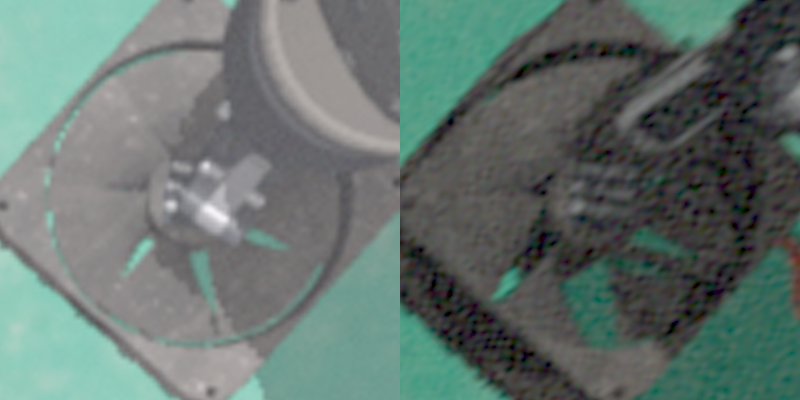

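The probe pushed the rotor round: the bottom edge went from (178,300) to (212,310), about 16°. The frame corners did not move and the force is about zero, so I carry on at this height.

Request:
jog_arm([
  [[0, 0.204, -0.005, 0, -3], [0, 0.204, -0.005, 0, -3], [0, 0.204, -0.005, 0, -3], [0, 0.204, -0.005, 0, -3], [0, 0.204, -0.005, 0, -3], [0, 0.204, -0.005, 0, -3], [0, 0.204, -0.005, 0, -3], [0, 0.204, -0.005, 0, -3], [0, 0.204, -0.005, 0, -3], [0, 0.204, -0.005, 0, -3]],
])

```text
time: 5.65
position: [0.5744, 0.0225, 0.1917]
eef_rot: [[0.069, 0.998, -0.0], [0.998, -0.069, -0.0], [-0.0, -0.0, -1.0]]
force: [-0.1, -0.3, -0.4]
opening: -0.0001
gripper_force: 0.1
```

Request:
jog_arm([
  [[0, 0.204, -0.005, 0, -3], [0, 0.204, -0.005, 0, -3], [0, 0.204, -0.005, 0, -3], [0, 0.204, -0.005, 0, -3], [0, 0.204, -0.005, 0, -3], [0, 0.204, -0.005, 0, -3], [0, 0.204, -0.005, 0, -3], [0, 0.204, -0.005, 0, -3], [0, 0.204, -0.005, 0, -3], [0, 0.204, -0.005, 0, -3]],
])

```text
time: 6.65
position: [0.5706, 0.0423, 0.1917]
eef_rot: [[-0.439, 0.899, -0.0], [0.899, 0.439, -0.0], [-0.0, -0.0, -1.0]]
force: [-0.3, -0.1, 0.1]
opening: 0.0004
gripper_force: 0.1
```

```bash
python3 look.py pics/l3.png
```

```text
[0.5705 0.0425 0.1917] [ 0.8755 -0.3045 -1.0542] [ 0.276   0.6745 -0.6055  1.9183  0.5657  0.7247 -0.2102]
```

View pics/l3.png

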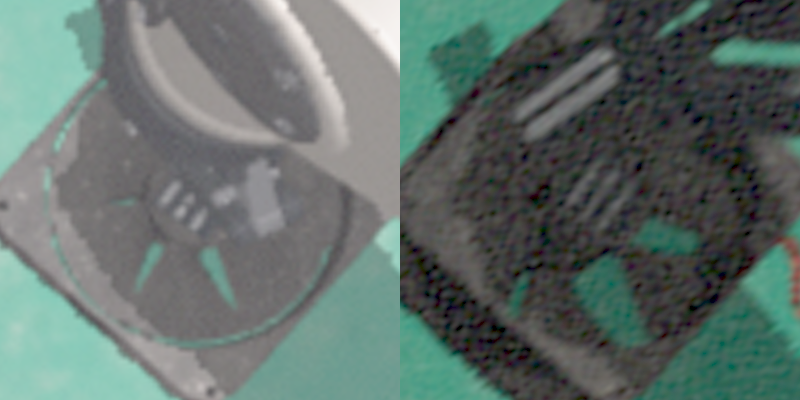

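The label on the hub has turned about 75° in all, from a -25° slope to +50°, and the frame is unmoved. I carry on.

Request:
jog_arm([
  [[0, 0.204, -0.005, 0, -3], [0, 0.204, -0.005, 0, -3], [0, 0.204, -0.005, 0, -3], [0, 0.204, -0.005, 0, -3], [0, 0.204, -0.005, 0, -3], [0, 0.204, -0.005, 0, -3], [0, 0.204, -0.005, 0, -3], [0, 0.204, -0.005, 0, -3], [0, 0.204, -0.005, 0, -3], [0, 0.204, -0.005, 0, -3]],
])

```text
time: 7.75
position: [0.5574, 0.0575, 0.1917]
eef_rot: [[-0.829, 0.56, -0.0], [0.56, 0.829, -0.0], [-0.0, -0.0, -1.0]]
force: [-0.6, -0.7, 0.4]
opening: 0.0001
gripper_force: 0.1
```

Request:
jog_arm([
  [[0, 0.204, -0.005, 0, -3], [0, 0.204, -0.005, 0, -3], [0, 0.204, -0.005, 0, -3], [0, 0.204, -0.005, 0, -3], [0, 0.204, -0.005, 0, -3], [0, 0.204, -0.005, 0, -3], [0, 0.204, -0.005, 0, -3], [0, 0.204, -0.005, 0, -3], [0, 0.204, -0.005, 0, -3], [0, 0.204, -0.005, 0, -3]],
])

```text
time: 8.75
position: [0.5384, 0.064, 0.1917]
eef_rot: [[-0.998, 0.07, 0.0], [0.07, 0.998, -0.0], [-0.0, -0.0, -1.0]]
force: [-0.7, -0.0, 0.9]
opening: -0.0004
gripper_force: 0.1
```

```bash
python3 look.py pics/l4.png
```

```text
[0.5382 0.0641 0.1916] [-0.0684  0.2038  0.4778] [ 0.4072  0.7249 -0.842   1.9791  0.7682  0.7924  0.6124]
```

View pics/l4.png

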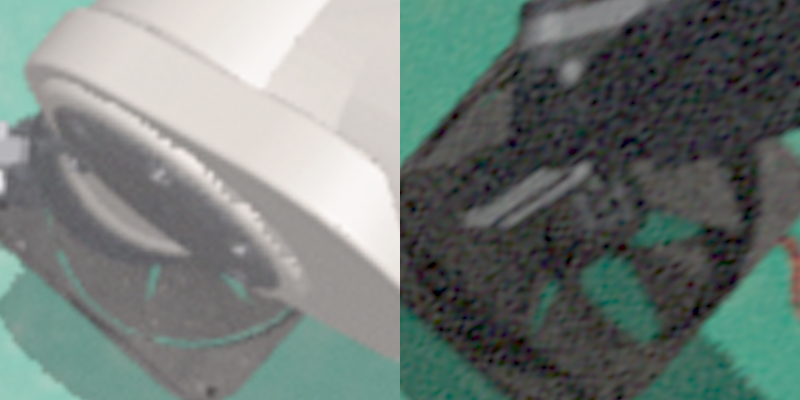

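The hand is now on the left side at 86°. The scene gap near (620,300) is shifted about 8°, as 60° of turn modulo the 51.4° blade pitch predicts. I carry on.

Request:
jog_arm([
  [[0, 0.204, -0.005, 0, -3], [0, 0.204, -0.005, 0, -3], [0, 0.204, -0.005, 0, -3], [0, 0.204, -0.005, 0, -3], [0, 0.204, -0.005, 0, -3], [0, 0.204, -0.005, 0, -3], [0, 0.204, -0.005, 0, -3], [0, 0.204, -0.005, 0, -3], [0, 0.204, -0.005, 0, -3], [0, 0.204, -0.005, 0, -3]],
])

```text
time: 9.85
position: [0.5187, 0.0603, 0.1917]
eef_rot: [[-0.899, -0.437, 0.0], [-0.437, 0.899, -0.0], [0.0, -0.0, -1.0]]
force: [-0.4, -0.1, 0.3]
opening: -0.0001
gripper_force: 0.1
```

Request:
jog_arm([
  [[0, 0.204, -0.005, 0, -3], [0, 0.204, -0.005, 0, -3], [0, 0.204, -0.005, 0, -3], [0, 0.204, -0.005, 0, -3], [0, 0.204, -0.005, 0, -3], [0, 0.204, -0.005, 0, -3], [0, 0.204, -0.005, 0, -3], [0, 0.204, -0.005, 0, -3], [0, 0.204, -0.005, 0, -3], [0, 0.204, -0.005, 0, -3]],
])

```text
time: 10.85
position: [0.5034, 0.0471, 0.1916]
eef_rot: [[-0.56, -0.828, -0.0], [-0.828, 0.56, -0.0], [0.0, -0.0, -1.0]]
force: [-0.6, 0.3, -0.5]
opening: 0.0002
gripper_force: 0.1
```

Request:
jog_arm([
  [[0, 0, 0, 0, 0], [0, 0, 0, 0, 0]],
])

```text
time: 11.05
position: [0.5034, 0.0472, 0.1916]
eef_rot: [[-0.562, -0.827, -0.0], [-0.827, 0.562, -0.0], [0.0, 0.0, -1.0]]
force: [-0.4, 1.1, 0.5]
opening: 0.0003
gripper_force: 0.0
```

```bash
python3 look.py pics/l5.png
```

```text
[0.5034 0.0473 0.1917] [-0.3334  0.6578 -0.1086] [ 0.5842  0.7941 -1.0528  2.0559  0.9372  0.8773  1.5263]
```

The tip is where expected at 146°. Next I back off 1 mm, lift and flip the wrist by 180°.

Request:
jog_arm([
  [[0, -0.1, 0, 0, 0], [0, 0, 0, -0.5, 0], [0, 0, 0, -1.5, 0], [0, 0, 0, -1.5, 0], [0, 0, 0, 0, 7.5], [0, 0, 0, 0, 7.5], [0, 0, 0, 0, 7.5], [0, 0, 0, 0, 7.5], [0, 0, 0, 0, 7.5], [0, 0, 0, 0, 7.5]],
])

```text
time: 12.15
position: [0.5041, 0.0484, 0.2282]
eef_rot: [[-0.983, -0.185, 0.002], [-0.185, 0.983, 0.0], [-0.002, -0.0, -1.0]]
force: [0.3, 0.2, 0.1]
opening: 0.0
gripper_force: 0.0
```

Request:
jog_arm([
  [[0, 0, 0, 0, 7.5], [0, 0, 0, 0, 7.5], [0, 0, 0, 0, 7.5], [0, 0, 0, 0, 7.5], [0, 0, 0, 0, 7.5], [0, 0, 0, 0, 7.5], [0, 0, 0, 0, 7.5], [0, 0, 0, 0, 7.5], [0, 0, 0, 0, 7.5], [0, 0, 0, 0, 7.5]],
])

```text
time: 13.15
position: [0.5041, 0.0486, 0.2282]
eef_rot: [[-0.434, 0.901, 0.002], [0.901, 0.434, 0.001], [0.0, 0.002, -1.0]]
force: [-0.4, -0.2, -0.1]
opening: 0.0003
gripper_force: 0.0
```

Request:
jog_arm([
  [[0, 0, 0, 0, 7.5], [0, 0, 0, 0, 7.5], [0, 0, 0, 0, 7.5], [0, 0, 0, 0, 7.5], [0, 0, 0, 0, 7.5], [0, 0, 0, 0, 7.5], [0, 0, 0, 0, 7.5], [0, 0, 0, 0, 7.5], [0, 0, 0, 0, 0], [0, 0, 0, 0, 0]],
])

```text
time: 14.15
position: [0.504, 0.0486, 0.2276]
eef_rot: [[0.556, 0.831, 0.001], [0.831, -0.556, 0.001], [0.001, 0.001, -1.0]]
force: [0.0, -0.1, -0.1]
opening: -0.0002
gripper_force: 0.0
```

```bash
python3 look.py pics/l6.png
```

```text
[0.5039 0.0483 0.2272] [-0.1853  0.0051 -0.1288] [ 0.1137  0.4888 -0.4085  2.0711  0.3171  0.64   -1.0993]
```

View pics/l6.png

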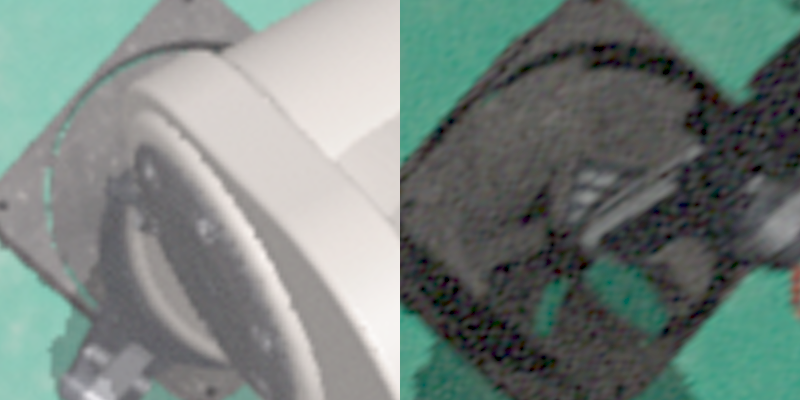

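The scene gap is now near (625,295), again shifted about 8°, so the rotor has gone about 196° and the fan is in place. I re-enter the same pocket.

Request:
jog_arm([
  [[0, 0, 0, 1, 0], [0, 0, 0, 1, 0], [0, 0, 0, 0.6, 0], [0, 0, 0, 0.3, 0], [0, 0, 0, 0.2, 0], [0, 0, 0, 0.2, 0], [0, 0, 0, 0.2, 0], [0, 0, 0, 0, 0], [0, 0, 0, 0, 0]],
])

```text
time: 15.15
position: [0.5039, 0.0481, 0.1918]
eef_rot: [[0.559, 0.829, 0.0], [0.829, -0.559, -0.0], [0.0, 0.0, -1.0]]
force: [0.5, -0.0, 0.0]
opening: -0.0002
gripper_force: 0.0
```

Request:
jog_arm([
  [[0, -0.1, 0, 0, 0], [0, -0.204, 0.005, 0, -3], [0, -0.204, 0.005, 0, -3], [0, -0.204, 0.005, 0, -3], [0, -0.204, 0.005, 0, -3], [0, -0.204, 0.005, 0, -3], [0, -0.204, 0.005, 0, -3], [0, -0.204, 0.005, 0, -3], [0, -0.204, 0.005, 0, -3], [0, -0.204, 0.005, 0, -3]],
])

```text
time: 16.15
position: [0.4969, 0.0301, 0.1919]
eef_rot: [[0.12, 0.993, 0.0], [0.993, -0.12, -0.0], [-0.0, 0.0, -1.0]]
force: [-0.4, -0.2, 0.3]
opening: -0.0001
gripper_force: 0.1
```

Request:
jog_arm([
  [[0, -0.204, 0.005, 0, -3], [0, -0.204, 0.005, 0, -3], [0, -0.204, 0.005, 0, -3], [0, -0.204, 0.005, 0, -3], [0, -0.204, 0.005, 0, -3], [0, -0.204, 0.005, 0, -3], [0, -0.204, 0.005, 0, -3], [0, -0.204, 0.005, 0, -3], [0, -0.204, 0.005, 0, -3], [0, -0.204, 0.005, 0, -3]],
])

```text
time: 17.15
position: [0.4996, 0.01, 0.1918]
eef_rot: [[-0.392, 0.92, 0.0], [0.92, 0.392, -0.0], [-0.0, -0.0, -1.0]]
force: [-0.4, -0.2, -0.4]
opening: 0.0002
gripper_force: 0.1
```

Request:
jog_arm([
  [[0, -0.204, 0.005, 0, -3], [0, -0.204, 0.005, 0, -3], [0, -0.204, 0.005, 0, -3], [0, -0.204, 0.005, 0, -3], [0, -0.204, 0.005, 0, -3], [0, -0.204, 0.005, 0, -3], [0, -0.204, 0.005, 0, -3], [0, -0.204, 0.005, 0, -3], [0, -0.204, 0.005, 0, -3], [0, -0.204, 0.005, 0, -3]],
])

```text
time: 18.15
position: [0.5121, -0.006, 0.1918]
eef_rot: [[-0.8, 0.6, 0.0], [0.6, 0.8, -0.0], [-0.0, -0.0, -1.0]]
force: [-0.4, -0.4, 0.8]
opening: 0.0
gripper_force: 0.1
```

Request:
jog_arm([
  [[0, -0.204, 0.005, 0, -3], [0, -0.204, 0.005, 0, -3], [0, -0.204, 0.005, 0, -3], [0, -0.204, 0.005, 0, -3], [0, -0.204, 0.005, 0, -3], [0, -0.204, 0.005, 0, -3], [0, -0.204, 0.005, 0, -3], [0, -0.204, 0.005, 0, -3], [0, -0.204, 0.005, 0, -3], [0, -0.204, 0.005, 0, -3]],
])

```text
time: 19.15
position: [0.5308, -0.0136, 0.1918]
eef_rot: [[-0.993, 0.12, 0.0], [0.12, 0.993, -0.001], [-0.0, -0.001, -1.0]]
force: [-0.0, -0.8, 1.1]
opening: -0.0001
gripper_force: 0.1
```

```bash
python3 look.py pics/l7.png
```

```text
[ 0.5309 -0.0136  0.1917] [-0.1437 -1.0511 -0.7164] [ 0.5586  0.7134 -0.8468  2.0046  0.772   0.7796  0.6939]
```

Request:
jog_arm([
  [[0, -0.204, 0.005, 0, -3], [0, -0.204, 0.005, 0, -3], [0, -0.204, 0.005, 0, -3], [0, -0.204, 0.005, 0, -3], [0, -0.204, 0.005, 0, -3], [0, -0.204, 0.005, 0, -3], [0, -0.204, 0.005, 0, -3], [0, -0.204, 0.005, 0, -3], [0, -0.204, 0.005, 0, -3], [0, -0.204, 0.005, 0, -3]],
])

```text
time: 20.25
position: [0.5507, -0.0106, 0.1917]
eef_rot: [[-0.92, -0.391, -0.0], [-0.391, 0.92, -0.0], [0.0, -0.0, -1.0]]
force: [0.4, 0.3, 0.1]
opening: -0.0003
gripper_force: 0.1
```

Request:
jog_arm([
  [[0, -0.204, 0.005, 0, -3], [0, -0.204, 0.005, 0, -3], [0, -0.204, 0.005, 0, -3], [0, -0.204, 0.005, 0, -3], [0, -0.204, 0.005, 0, -3], [0, -0.204, 0.005, 0, -3], [0, -0.204, 0.005, 0, -3], [0, -0.204, 0.005, 0, -3], [0, 0, 0, 0, 0]],
])

```text
time: 21.15
position: [0.5641, -0.0012, 0.1917]
eef_rot: [[-0.683, -0.731, -0.0], [-0.731, 0.683, 0.0], [-0.0, 0.0, -1.0]]
force: [-0.1, 0.2, 0.0]
opening: -0.0003
gripper_force: 0.1
```

Request:
jog_arm([
  [[0, 0.1, 0, 0, 0], [0, 0, 0, -0.5, 0], [0, 0, 0, -1.5, 0], [0, 0, 0, -3, 0], [0, 0, 0, -4, 0], [0, 0, 0, -4, 0], [0, 0, 0, -4, 0], [0, 0, 0, -4, 0], [0, 0, 0, -3, 0], [0, 0, 0, 0, 0]],
])

```text
time: 22.15
position: [0.5639, -0.0004, 0.4374]
eef_rot: [[-0.682, -0.731, 0.008], [-0.731, 0.682, 0.0], [-0.006, -0.006, -1.0]]
force: [1.0, -0.7, -0.2]
opening: 0.0003
gripper_force: 0.0
```

Request:
jog_arm([
  [[0, 2, -2.3, 0, 0], [0, 2, -2.3, 0, 0], [0, 2, -2.3, 0, 0], [0, 2, -2.3, 0, 0], [0, 2, -2.3, 0, 0], [0, 2, -2.3, 0, 0], [0, 0, 0, 0, 0], [0, 0, 0, 0, 0]],
])

```text
time: 22.95
position: [0.582, -0.1841, 0.4315]
eef_rot: [[-0.683, -0.73, -0.001], [-0.73, 0.683, 0.001], [-0.0, 0.001, -1.0]]
force: [-0.0, 1.0, 0.7]
opening: -0.0003
gripper_force: 0.0
```

```bash
python3 - <<'E'
from h import *
c=np.array([.5343,.0249]); o=[]
for im in (cv2.imread("pics/top0.png"),eyes.get_image("top")[:,:,::-1].copy()):
    r=rect("top",im,c,.024,.075,400); o.append(cv2.convertScaleAbs(255*(r/255.)**.5))
cv2.imwrite("pics/f.png",np.hstack(o))
E
```

```text
(no output)
```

View pics/f.png

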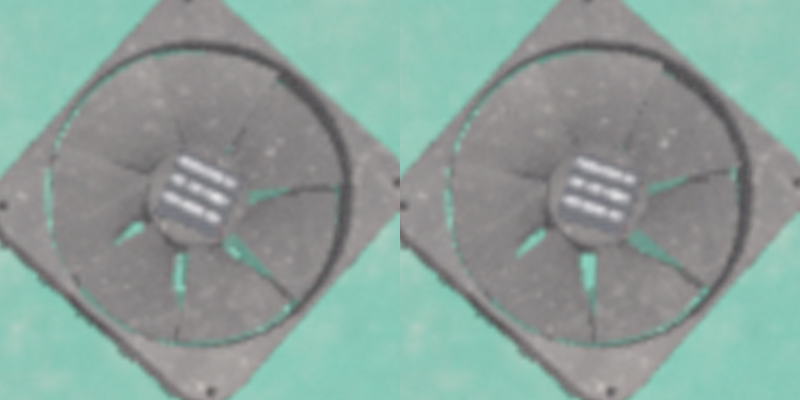

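Before and after, side by side: the frame is identical. The label and edges are about 6° past their start (right edge end (340,187) → (738,172), less the 400 px offset), so the rotor has made just over one full turn.

```bash
python3 -c "
from workcell import bot; print(bot.job_done())"
```

```text
the job is handed in; nothing more can be done
None
```

The rotor was pushed gently anticlockwise through about 366°, with one lift and re-entry partway because of the wrist range; the fan did not move, the other things were left alone, the hand is clear and the job is handed in.

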